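# Seat the keyed lid on the hardening pot

### The arm

A 7-joint arm with a two-finger parallel gripper is mounted at the origin on the work surface. World frame = base frame: x ahead of the robot, y to its left, z up, the work surface at z = 0. Lengths are in m, angles in degrees, forces in N, time in s.
With the tool pointing down it reaches from about 0.425 to 0.825 m from the base axis. Payload 3.6 kg.
Tool frame: the origin (TCP) lies midway between the tips of the shut fingers; the grasp point (between the pads) lies 19 mm behind it; z points along the fingers, y is the line along which they close (so a half turn about z gives the same grasp; the last joint's range is limited). The gripper opens to 93 mm and grips with 3 to 60 N. Pads are 15 mm wide; open, the fingers measure 128 mm over their backs; the gripper's body (75 mm by 188 mm) begins 65 mm behind the grasp point.
Start: joints at [-74.456, 35.231, -0.722, 81.555, 0.464, 63.22, -2.315], TCP at [0.191, 0.621, 0.219] pointing down, gripper open.
Joint ranges: [-178.69, 178.69], [-17.37, 117.87], [-77.05, 75.6], [15.02, 138.74], [-78.02, 258.01], [0.78, 113.62], [-162.83, 162.83]. Speed limits (degrees/s): [159.86, 159.86, 180, 180, 180, 180, 180].

### API

Orientations are given as [roll, pitch, yaw] about the fixed x, y, z axes, in that order (R = Rz(yaw) Ry(pitch) Rx(roll)).
In Python, from plant import state, camera, job_done, find_in, masks_of gives the robot as it stands.
- The arm moves only by the tool step_arm, never from a script. Its argument "motion" is a list of rows, each a list of 7 numbers: the shift along the tool's x, y, z as a fraction of full scale, then the turn, a rotation vector about the tool's x, y, z as a fraction of full scale, then the finger opening in mm, from 0 to 93. In form: [[x, y, z, ax, ay, az, fingers], ...]. A call has 1 to 12 rows; each row shifts and turns the commanded pose from where the row before left it, along the tool's axes as they then stand; what a row does not reach is not made up. Full scale, the value 1, is 25 cm for a shift and 0.15 rad for a turn. A row lasts 1/8 s, in which the tool goes at most 62.5 mm and 10.7 degrees, less where a joint would pass 70% of its speed; a pose out of reach is approached as far as the arm can. A call with a number of a shift or a turn outside -1 to 1 is refused whole. A call with a gripper value outside its range is refused whole. The fingers move at their own pace and stop on an object; "newtons" is the grip in N (left out, the last holds). Time passes only in rows, so rows that do not move let the fingers close. It gives the time, the measured TCP pose, the force, the opening and the grip force at its end, in the units of the state.
- state(): the state, without advancing time (a new reading comes with each control period).
- camera(name): name is "scene" or "top" or "wrist"; returns a dict with "color" (420x560x3 uint8, red, green, blue), "fx", "fy", "cx", "cy" (pixels), "R" (3x3) and "t" (3): a world point X has camera coordinates R X + t. Camera axes: x right, y down, z forward; pixel columns grow to the right and rows downward; lengths in m; the calibration is good to about 2 mm. A picture is of the moment at which its call begins. There is no depth.
- job_done(): hands the job in; it is judged then, once.
Trained networks look in a picture, given as the dict that the camera call returned (one of the last four; its "shot" number tells which), for a name from the list of things; names that differ only in an ending like _2 or _b are one class to them, and where a whole thing is asked for, a point or a joint stands for the part that bears it (a point fixed in the world has none). Each returns a list of dicts, best first, with "score" (0 to 1); they miss things now and then, are a little off and sometimes report something else, mostly with a low value. They report only what shows in the picture. A call takes as long as a camera call. They do not tell look-alikes from the thing itself.
- find_in(name, picture): "centre" ([x, y, z] in m, in the coordinates of the camera as it stood for that picture, good to about 4 mm: the middle of the surface that is visible of it).
- masks_of(name, picture): "mask" (420x560 bool, what is visible of it).
The state is a dict: "time": time; "joint_positions": joint angles; "qd": joint speeds; "effort": joint torques, N m; "tool_pos": TCP position; "tool_rot": TCP orientation; "wrist_force": force on the tool from outside, world axes, zero at the start; "ft_torque": the same for the moment, N m; "width": finger opening in m; "grasp_force": force on a finger pad.
Only numpy, scipy, OpenCV 4.12 (cv2) and the standard library are available. Lean on these libraries where they do the work, as an engineer would, in place of code of your own. Each camera call takes 0.05 s, during which the arm holds its last target. There are 200 camera calls.

### The job

Pick up the loose lid and put it on the notched pot, turning it until its four yellow tabs drop into the four notches of the rim and the lid sits flush and level; then let go of it. Leave the other things on the bench where they are.

Things in the scene. Friction and masses are not known exactly. Their poses are not given: they have to be found in the camera images.
- lid: Loose lid, 0.4 to 0.65 kg, right way up on the bench. Grey flange disc 128 mm across, 5 mm thick; origin at the centre of the flange's underside, z up. Below it a bevelled round register, 104 mm across, 14 mm deep, on which it rests at first. Four yellow tabs, 11 mm wide, along its +x, +y, -x, -y reach 76 mm from the centre and 7 mm below the flange's underside.
- lid_handle (a point): Middle of the lid's red bar handle, 42 mm above the lid's origin, axes as the lid. The straight bar runs along x over the lid's centre: 84 mm long, 14 mm wide (y), 14 mm high, on two posts 35 mm either side of the middle; open underneath between them.
- stand: Blue plate, 156 mm square, with the pot on it; all fixed, the pot cannot tip or turn. Origin: centre of the plate's underside, on the bench. The pot is a rust-brown upright steel tube, 136 mm outside, 110 mm inside diameter, rim bright. Four notches 18 mm wide, 10 mm deep, 90 degrees apart, cut right through the wall at the rim. Their direction changes each time and does NOT follow this pose.
- pot_rim (a point): Centre of the pot's mouth, level with the rim's top, 135 mm above the bench. The register has 3 mm play in the mouth. Tabs on the rim: flange 7 mm above it. Look for the notches or feel: turned up to 90 degrees either way, the loose lid drops into them by its weight; the lid's origin is then at this point, its tabs stick out 8 mm past the wall, and it turns only about 3 degrees more.
- blade: Bystander: knife blank lying flat, bright steel, about 205 mm long, 38 mm wide, 5 mm thick, along its x axis; origin under it.
- offcut: Bystander: brown upright tube offcut, 72 mm across, 100 mm tall; origin at the centre of its foot.
- hammer: Bystander: hammer, 280 mm long, lying along its x axis.
- oil: Bystander: yellow bottle with black cap, 70 mm across, 170 mm tall, upright; origin at the centre of its foot.
- slug: Bystander: brown solid steel slug, 60 mm across, 45 mm tall, upright; origin at the centre of its foot.
- brush: Bystander: brush, 200 mm long, lying along its x axis.
There are look-alikes about, which are no part of the job. What is shaped like the stand but red or turquoise is not meant.

How it is judged (in metres and radians):
At the end, for the whole second after the job is handed in: The lid lies at rest, right way up and level (within 0.04 rad), on the pot: its origin within 6 mm of the rim's centre seen from above and within 3 mm of the rim's height (tabs down in the notches); each bystander within 30 mm of where it began (horizontal distance between lid and pot_rim below 0.006 m and z of lid in the frame of pot_rim between -0.003 and 0.003 m and angle between lid's own z axis and vertical below 0.04 rad and linear speed of lid below 0.02 m/s and angular speed of lid below 0.1 rad/s and distance of each of blade, offcut, hammer, oil, slug, brush from where it was at the start of the episode below 0.03 m); the robot touches nothing.
It fails at once if a bystander is pushed or carried more than 30 mm from its place (distance of any of blade, offcut, hammer, oil, slug, brush from where it was at the start of the episode above 0.03 m).
It also fails if it takes over 51 s, if anything falls off the work surface, if the arm or the gripper's body presses on something with over 40 N, if the wrist force passes 120 N, or if a joint passes its speed limit or range.

## Working session

There is one attempt and no reset: what is moved stays moved. The work goes in short steps, Python scripts to look and compute and a tool call to move; the robot and the scene stay as the last step left them, time stands still between calls to the robot, and variables do not carry over. Pictures are saved under pics/ and viewed, at most 10 in all, crops included, and the job is handed in when it is done.

Besides the shell and the picture viewer there is one more tool, called by a JSON object that holds its "op" and its "data", one argument or row to a line. step_arm: Moves the arm, as the interface text tells. Shift numbers are shares of 25 cm and turn numbers shares of 0.15 rad, none past 1 either way. Its arguments: {"type":"object","properties":{"motion":{"type":"array","items":{"type":"array","items":{"type":"number"}}},"newtons":{"type":"number"}},"required":["motion"]}

```bash
mkdir -p pics; cat > h.py <<'E'
import numpy as np, cv2
from plant import state, camera, job_done, find_in, masks_of
def world(c,p): return np.array(c["R"]).T@(np.array(p)-np.array(c["t"]))
def proj(c,X):
    q=np.array(c["R"])@np.array(X)+np.array(c["t"]); return np.array([c["fx"]*q[0]/q[2]+c["cx"],c["fy"]*q[1]/q[2]+c["cy"]])
def plane(c,uv,z):
    R=np.array(c["R"]);o=-R.T@np.array(c["t"]);d=R.T@np.array([(uv[0]-c["cx"])/c["fx"],(uv[1]-c["cy"])/c["fy"],1]);return o+d*(z-o[2])/d[2]
def save(c,n): cv2.imwrite("pics/"+n+".png",c["color"][:,:,::-1])
E
python3 - <<'E'
from h import *
np.set_printoptions(precision=3,suppress=True)
s=state();print(s["tool_pos"],s["tool_rot"],s["width"],s["time"])
P=[]
for n in("scene","top"):
    c=camera(n);P.append(c["color"]);print(n,-np.array(c["R"]).T@c["t"])
    for k in("lid","lid_handle","stand","blade","offcut","hammer","oil","slug","brush"):
        for d in find_in(k,c): 
            w=world(c,d["centre"]);print(k,round(d["score"],2),w,proj(c,w).round())
im=np.vstack(P)[:,:,::-1]
save({"color":P[0]},"s");save({"color":P[1]},"t")
E
```

```text
[0.191 0.621 0.218] [-179.856    0.002  162.939] 0.0926656838840207 0.0
scene [ 1.262 -0.984  1.074]
lid 0.96 [0.557 0.184 0.018] [342. 189.]
lid 0.56 [0.611 0.378 0.017] [387. 170.]
lid_handle 0.96 [0.555 0.18  0.016] [341. 189.]
stand 0.75 [ 0.504 -0.661  0.074] [118. 326.]
stand 0.74 [ 0.356 -0.157  0.08 ] [226. 197.]
stand 0.65 [ 0.581 -0.188  0.076] [275. 237.]
blade 0.54 [0.549 0.006 0.001] [307. 218.]
blade 0.21 [ 0.574 -0.189  0.074] [272. 236.]
offcut 0.96 [ 0.722 -0.005  0.067] [352. 229.]
hammer 0.58 [ 0.519 -0.426  0.029] [198. 285.]
oil 0.76 [0.422 0.353 0.084] [340. 137.]
slug 0.79 [ 0.738 -0.12   0.048] [333. 257.]
brush 0.75 [0.613 0.378 0.013] [387. 171.]
top [ 0.386 -0.108  1.194]
lid 0.75 [0.551 0.186 0.021] [174. 206.]
lid_handle 0.73 [0.552 0.19  0.02 ] [173. 206.]
stand 0.96 [ 0.559 -0.162  0.025] [296. 206.]
stand 0.96 [ 0.332 -0.13   0.025] [283. 286.]
stand 0.92 [ 0.479 -0.649  0.064] [474. 236.]
blade 0.78 [0.519 0.008 0.005] [236. 219.]
offcut 0.85 [0.72  0.019 0.081] [232. 144.]
offcut 0.33 [ 0.558 -0.157  0.027] [294. 206.]
hammer 0.61 [ 0.512 -0.418  0.027] [386. 224.]
oil 0.97 [0.404 0.357 0.108] [ 97. 256.]
slug 0.69 [ 0.724 -0.104  0.045] [277. 147.]
brush 0.93 [0.602 0.391 0.02 ] [104. 187.]
```

View pics/s.png

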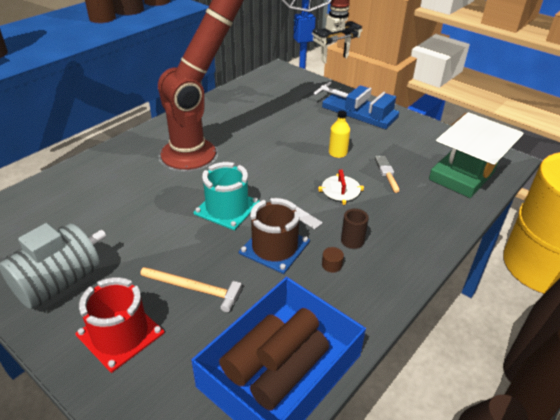

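View pics/t.png

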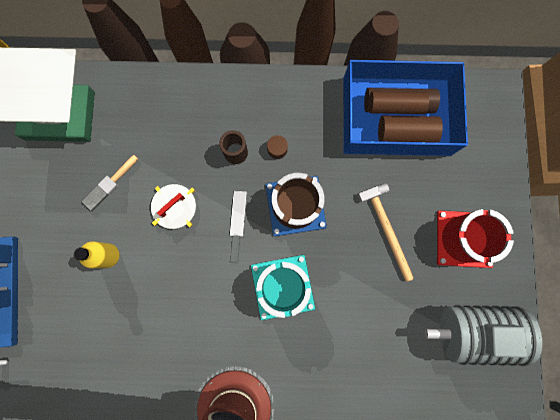

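Candidates at top view: the lid (173,206) is the only one. For pots, blue/brown is at (297,202), turquoise at (283,286) and red at (474,236); I choose blue. Scene view: lid (342,188), blue pot (275,235). Next I rectify and measure.

```bash
cat >> h.py <<'E'
def rect(c,cen,z,half=0.1,n=400):
    g=np.linspace(-half,half,n);X,Y=np.meshgrid(cen[0]+g,cen[1]+g,indexing="ij")
    R=np.array(c["R"]);q=np.stack([X,Y,0*X+z],-1)@R.T+np.array(c["t"])
    u=c["fx"]*q[...,0]/q[...,2]+c["cx"];v=c["fy"]*q[...,1]/q[...,2]+c["cy"]
    return X,Y,cv2.remap(c["color"],u.astype(np.float32),v.astype(np.float32),cv2.INTER_LINEAR)
def circ(x,y):
    A=np.c_[2*x,2*y,np.ones_like(x)];s=np.linalg.lstsq(A,x*x+y*y,rcond=None)[0];return s[:2],np.sqrt(s[2]+s[0]**2+s[1]**2)
def rim(c,cen,z=0.135,Rm=0.0615):
    """fit the bright ring centre by best annulus overlap, then notch phase (deg mod 90)"""
    from scipy.optimize import minimize
    X,Y,I=rect(c,cen,z);hsv=cv2.cvtColor(I,cv2.COLOR_RGB2HSV)
    m=((hsv[...,2]>150)&(hsv[...,1]<60)).astype(float)
    f=lambda p:-(m*np.where(np.abs(np.hypot(X-p[0],Y-p[1])-Rm)<0.0065,1,-1*(np.abs(np.hypot(X-p[0],Y-p[1])-Rm)<0.02))).sum()
    b=min(((f((cen[0]+a,cen[1]+d)),a,d) for a in np.arange(-.03,.031,.002) for d in np.arange(-.03,.031,.002)))
    r=minimize(f,(cen[0]+b[1],cen[1]+b[2]),method="Nelder-Mead",options=dict(initial_simplex=np.array([[cen[0]+b[1]+i,cen[1]+b[2]+j] for i,j in((0,0),(.002,0),(0,.002))])))
    p=r.x;th=np.radians(np.arange(0,360,1.));prof=np.array([np.mean([m[min(399,max(0,int((p[0]+q*np.cos(t)-X[0,0])/.2*399))),min(399,max(0,int((p[1]+q*np.sin(t)-Y[0,0])/.2*399)))] for q in(.058,.0615,.065)]) for t in th])
    d=1-prof;ph=np.angle((d*np.exp(4j*th)).sum(),deg=True)/4
    return p,ph%90,np.where(prof<.4)[0]
def tabs(c,cen,z=0.0135):
    X,Y,I=rect(c,cen,z);hsv=cv2.cvtColor(I,cv2.COLOR_RGB2HSV)
    y=((hsv[...,0]>18)&(hsv[...,0]<35)&(hsv[...,1]>140)&(hsv[...,2]>90)).astype(np.uint8)
    n,l,st,ce=cv2.connectedComponentsWithStats(y);o=[]
    for i in range(1,n):
        if st[i,4]>60:o.append([cen[0]-.1+ce[i,1]/399*.2,cen[1]-.1+ce[i,0]/399*.2,st[i,4]])
    return np.array(o)
def red(c,cen,z=0.063):
    X,Y,I=rect(c,cen,z);hsv=cv2.cvtColor(I,cv2.COLOR_RGB2HSV)
    m=((hsv[...,0]<8)|(hsv[...,0]>172))&(hsv[...,1]>150)&(hsv[...,2]>60)
    x,y=X[m],Y[m];r=cv2.minAreaRect(np.c_[x,y].astype(np.float32)*1000)
    e=np.linalg.eigh(np.cov(x,y))[1][:,1];return (x.mean(),y.mean()),np.degrees(np.arctan2(e[1],e[0]))%180,r
E
python3 - <<'E'
from h import *
np.set_printoptions(precision=4,suppress=True)
c=camera("top")
print(rim(c,(.565,-.16)));t=tabs(c,(.553,.187));print(t,t[:,:2].mean(0))
print(red(c,(.553,.187)))
w=camera("wrist");print(-np.array(w["R"]).T@w["t"],w["R"],w["fx"])
a=rect(c,(.565,-.16),.135)[2];b=rect(c,(.553,.187),.019)[2]
s=camera("scene")
for cc in (s,):
  print(rim(cc,(.565,-.16)));t=tabs(cc,(.553,.187));print(t,t[:,:2].mean(0))
save({"color":np.hstack([a,b])},"r")
E
```

```text
(array([ 0.5626, -0.1615]), np.float64(60.956894795861444), array([ 54,  55,  56,  57,  58,  59,  60,  61,  62,  63,  64,  65,  66,
        67,  68, 144, 145, 146, 147, 148, 149, 150, 151, 152, 153, 154,
       155, 156, 157, 158, 234, 235, 236, 237, 238, 239, 240, 241, 242,
       243, 244, 245, 246, 247, 248, 324, 325, 326, 327, 328, 329, 330,
       331, 332, 333, 334, 335, 336, 337, 338]))
[[  0.5013   0.1425 655.    ]
 [  0.5045   0.2407 797.    ]
 [  0.5991   0.1417 799.    ]
 [  0.6035   0.2404 538.    ]] [0.5521 0.1913]
((np.float64(0.5498106137807098), np.float64(0.18824326604906771)), np.float64(133.6520601927103), ((548.1846313476562, 186.4712371826172), (21.701108932495117, 82.25051879882812), 43.629539489746094))
[0.1201 0.643  0.3837] [[ 0.2924  0.9563 -0.    ]
 [ 0.9211 -0.2817  0.2688]
 [ 0.257  -0.0786 -0.9632]] 358.28547841668404
(array([ 0.5598, -0.1644]), np.float64(61.188976791448994), array([144, 145, 146, 147, 148, 149, 150, 151, 152, 153, 154, 155, 242,
       243, 244, 245, 246, 325, 326, 327, 328, 329, 330, 331, 332, 333,
       334, 335, 336, 337, 338, 339]))
[[   0.4978    0.1391 1374.    ]
 [   0.4942    0.2442  216.    ]
 [   0.5986    0.1357 1187.    ]
 [   0.6003    0.2386 1069.    ]] [0.5477 0.1894]
```

View pics/r.png

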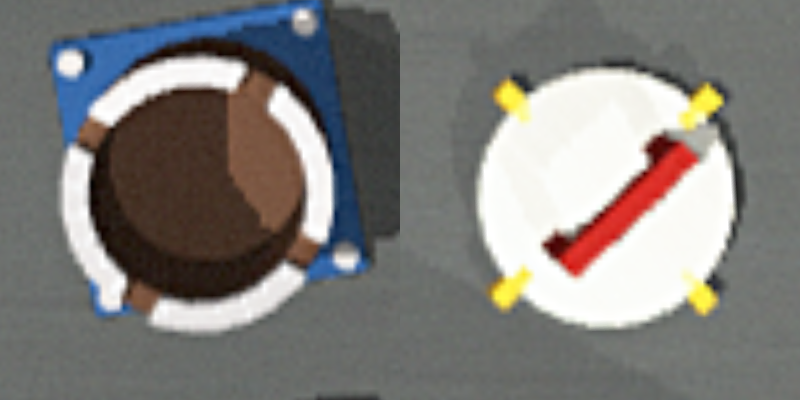

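The left of the crop is the blue-plate pot, with notches at phase about 61°. The right is the lid, with its bar along about 134° and tabs at the corners, so the choice is confirmed. I move high over the oil bottle.

{"op": "step_arm", "data": {
  "motion": [
    [0,0,-0.2,0,0,0,93],
    [0,0,-0.2,0,0,0,93],
    [-0.188,-0.123,0,0,0,0,80],
    [-0.188,-0.123,0,0,0,0,80],
    [-0.188,-0.123,0,0,0,0,80],
    [-0.188,-0.123,0,0,0,0,80],
    [-0.188,-0.123,0,0,0,0,80],
    [-0.188,-0.123,0,0,0,0,80],
    [-0.188,-0.123,0,0,0,0,80],
    [-0.188,-0.123,0,0,0,0,80],
    [-0.188,-0.123,0,0,0,0,80],
    [-0.188,-0.123,0,0,0,0,80]
  ]
}}

```text
time: 2.65
tool_pos: [0.5508, 0.1882, 0.3189]
tool_rot: [180.0, 0.0, 163.0]
wrist_force: [0.1, 1.4, -0.7]
width: 0.0801
grasp_force: 0.0
```

{"op": "step_arm", "data": {
  "motion": [
    [0,0,0.1,0,0,0.9,80],
    [0,0,0.1,0,0,0.9,80],
    [0,0,0.1,0,0,0.9,80],
    [0,0,0,0,0,0.6,80],
    [0,0,0,0,0,0,80],
    [0,0,0,0,0,0,80]
  ]
}}

```text
time: 3.4
tool_pos: [0.55, 0.1896, 0.2441]
tool_rot: [180.0, 0.0, 134.7]
wrist_force: [0.2, -0.7, 0.1]
width: 0.08
grasp_force: 0.0
```

```bash
cat >> h.py <<'E'
from scipy.spatial.transform import Rotation as Ro
def need(tgt,yaw):
    s=state();R=Ro.from_euler("xyz",s["tool_rot"],degrees=True).as_matrix()
    d=(R.T@(np.array(tgt)-s["tool_pos"]))/.25;T=Ro.from_euler("xyz",[180,0,yaw],degrees=True).as_matrix()
    print("pos",np.round(s["tool_pos"],4),"rot",np.round(s["tool_rot"],2),"t",s["time"],"shift",d.round(3),"turn",(Ro.from_matrix(R.T@T).as_rotvec()/.15).round(3),"F",np.round(s["wrist_force"],1),"w",round(s["width"],4),"g",s["grasp_force"])
E
python3 - <<'E'
from h import *
np.set_printoptions(precision=4,suppress=True)
need((.551,.190,.037),134.5)
w=camera("wrist");save(w,"w1")
t=tabs(w,(.551,.190));print(t,t[:,:2].mean(0))
for a in t: print(np.degrees(np.arctan2(a[1]-t[:,1].mean(),a[0]-t[:,0].mean()))%90)
print(red(w,(.551,.190)))
E
```

```text
pos [0.55   0.1896 0.2441] rot [179.95   0.02 134.66] t 3.4 shift [-0.001  0.003  0.828] turn [0.005 0.002 0.019] F [ 0.2 -0.7  0.1] w 0.08 g 0.0
[[  0.503    0.1449 959.    ]
 [  0.5026   0.2418 624.    ]
 [  0.5992   0.141  694.    ]
 [  0.6021   0.2403 615.    ]] [0.5517 0.192 ]
44.03649329867403
44.6048774210266
42.94360088031248
43.786868864428925
((np.float64(0.5497469885955198), np.float64(0.1927409852149754)), np.float64(133.65932526681195), ((549.818603515625, 192.71315002441406), (12.615825653076172, 84.41559600830078), 43.688114166259766))
```

View pics/w1.png

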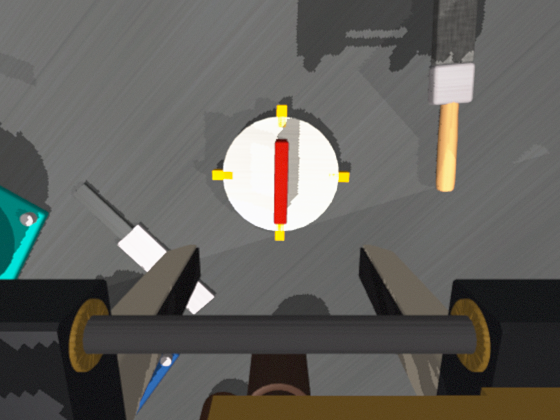

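The wrist view shows the lid centred at (281,173) with its bar vertical, in line with the tool x axis. The fingers straddle it and the blade lies clear below left. I descend and grip.

{"op": "step_arm", "data": {
  "motion": [
    [0.005,0.008,0.2,0,0,0.11,70],
    [0,0,0.2,0,0,0,60],
    [0,0,0.2,0,0,0,60],
    [0,0,0.15,0,0,0,60],
    [0,0,0.075,0,0,0,60],
    [0,0,0,0,0,0,60],
    [0,0,0,0,0,0,5],
    [0,0,0,0,0,0,5],
    [0,0,0,0,0,0,5],
    [0,0,0,0,0,0,5],
    [0,0,0,0,0,0,5]
  ],
  "newtons": 30
}}

```text
time: 4.82
tool_pos: [0.5504, 0.1918, 0.0376]
tool_rot: [180.0, 0.0, 133.6]
wrist_force: [-0.4, 0.2, -0.5]
width: 0.0148
grasp_force: 0.0
```

{"op": "step_arm", "data": {
  "motion": [
    [0,0,-0.1,0,0,0,5],
    [0,0,-0.2,0,0,0,5],
    [0,0,-0.2,0,0,0,5],
    [0,0,-0.2,0,0,0,5],
    [0,0,-0.2,0,0,0,5],
    [0,0,0,0,0,0,5],
    [0,0,0,0,0,0,5]
  ]
}}

```text
time: 5.7
tool_pos: [0.5485, 0.1914, 0.26]
tool_rot: [-179.7, -0.1, 133.6]
wrist_force: [0.4, 0.1, -4.7]
width: 0.0138
grasp_force: 30.0
```

```bash
python3 - <<'E'
from h import *
np.set_printoptions(precision=4,suppress=True)
need((.5626,-.1615,.26),151)
c=camera("top");s=state();print(red(c,s["tool_pos"][:2],s["tool_pos"][2]+.026))
t=tabs(c,s["tool_pos"][:2],s["tool_pos"][2]-.0245);print(t,t[:,:2].mean(0))
E
```

```text
pos [0.5485 0.1914 0.26  ] rot [-179.72   -0.14  133.64] t 5.7 shift [-1.061 -0.933  0.002] turn [-0.03  -0.021 -2.02 ] F [ 0.4  0.1 -4.7] w 0.0138 g 29.998866319656372
((np.float64(0.5623590457625859), np.float64(0.2293691108873559)), np.float64(113.47247419652149), ((540.4824829101562, 219.43600463867188), (184.46112060546875, 143.85964965820312), -0.0))
[[  0.5      0.1429 632.    ]
 [  0.5038   0.2408 910.    ]
 [  0.5991   0.1401 627.    ]
 [  0.6077   0.2152  79.    ]] [0.5526 0.1847]
```

{"op": "step_arm", "data": {
  "motion": [
    [-0.133,-0.117,0,0,0,0,5],
    [-0.133,-0.117,0,0,0,0,5],
    [-0.133,-0.117,0,0,0,0,5],
    [-0.133,-0.117,0,0,0,0,5],
    [-0.133,-0.117,0,0,0,0,5],
    [-0.133,-0.117,0,0,0,0,5],
    [-0.133,-0.117,0,0,0,0,5],
    [-0.133,-0.117,0,0,0,0,5],
    [0,0,0,0,0,-0.7,5],
    [0,0,0,0,0,-0.7,5],
    [0,0,0,0,0,-0.62,5],
    [0,0,0,0,0,0,5]
  ]
}}

```text
time: 7.25
tool_pos: [0.5632, -0.1618, 0.2598]
tool_rot: [-179.9, -0.3, 150.9]
wrist_force: [-0.5, 0.5, -4.3]
width: 0.0139
grasp_force: 30.0
```

```bash
python3 - <<'E'
from h import *
np.set_printoptions(precision=4,suppress=True)
need((.5626,-.1615,.16),151)
w=camera("wrist");c=camera("top");s=camera("scene")
print(rim(s,(.565,-.16)));
p=state()["tool_pos"]
for k in(w,c,s):
  t=tabs(k,p[:2],p[2]-.0245);print(t,t[:,:2].mean(0))
  if len(t)==4: print([np.degrees(np.arctan2(a[1]-t[:,1].mean(),a[0]-t[:,0].mean()))%90 for a in t])
big=cv2.resize(s["color"][130:290,190:350],(400,400),interpolation=cv2.INTER_CUBIC)
save({"color":np.hstack([big,cv2.resize(w["color"][:,70:490],(400,400))])},"v1")
E
```

```text
pos [ 0.5632 -0.1618  0.2598] rot [-179.93   -0.3   150.92] t 7.25 shift [0.001 0.    0.399] turn [-0.008 -0.035 -0.009] F [-0.5  0.5 -4.3] w 0.0139 g 29.99749928712845
(array([ 0.5612, -0.1656]), np.float64(64.40749032534598), array([ 41,  42,  43,  44,  45,  46,  47,  48,  49,  50,  51,  52,  53,
        54,  55,  56,  57,  58,  59,  60,  61,  62,  63,  64,  65,  66,
        67,  68,  69,  70,  71,  72,  73,  74,  75,  76,  77,  78,  79,
        80,  81,  82,  83,  84,  85,  86,  87,  88,  89,  90,  91,  92,
        93,  94,  95,  96,  97,  98,  99, 100, 101, 102, 103, 104, 105,
       106, 107, 108, 109, 110, 111, 112, 113, 145, 146, 147, 148, 149,
       150, 151, 152, 153, 154, 155, 156, 157, 158, 159, 240, 241, 242,
       243, 326, 327, 328, 329, 330, 331, 332, 333, 334, 335, 336, 337,
       338, 339]))
[[   0.5034   -0.1282  550.    ]
 [   0.5296   -0.2239  691.    ]
 [   0.6056   -0.2121  601.    ]
 [   0.5983   -0.1     702.    ]
 [   0.6292   -0.1711  578.    ]
 [   0.65     -0.2343 4278.    ]] [ 0.586  -0.1783]
[[  0.5343  -0.2233 109.    ]
 [  0.6038  -0.1    114.    ]] [ 0.5691 -0.1616]
[[   0.4948   -0.1287   71.    ]
 [   0.5287   -0.2269 1483.    ]
 [   0.5974   -0.0999  865.    ]
 [   0.6251   -0.2007 1162.    ]] [ 0.5615 -0.1641]
[np.float64(62.056570756369155), np.float64(62.43182007186218), np.float64(60.76153145210293), np.float64(60.0490010746537)]
```

View pics/v1.png

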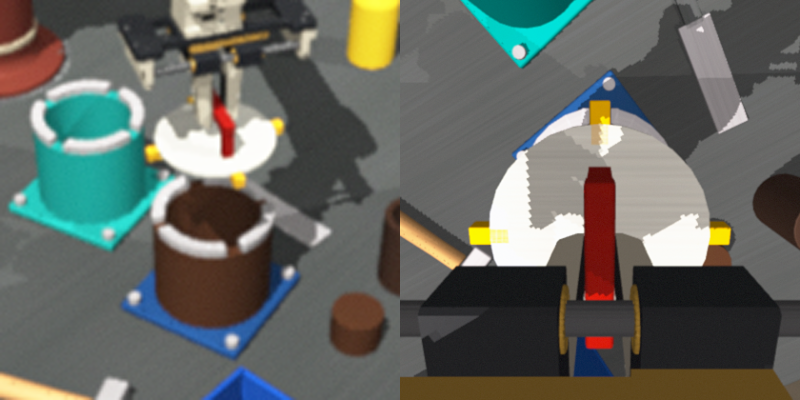

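The scene crop shows the lid level above the pot, its tabs over the notches. I descend just above the rim.

{"op": "step_arm", "data": {
  "motion": [
    [-0.003,0,0.17,0,0,0,5],
    [0,0,0.17,0,0,0,5],
    [0,0,0.01,0,0,0,5],
    [0,0,0.01,0,0,0,5],
    [0,0,0.01,0,0,0,5],
    [0,0,0,0,0,0,5]
  ],
  "newtons": 20
}}

```text
time: 8.15
tool_pos: [0.5661, -0.1628, 0.1714]
tool_rot: [180.0, 0.2, 151.0]
wrist_force: [-0.2, -0.9, -4.5]
width: 0.0136
grasp_force: 20.0
```

```bash
python3 - <<'E'
from h import *
need((.5626,-.1615,.158),151)
c=camera("top");s=camera("scene")
need((.5626,-.1615,.158),151)
p=(.5626,-.1615,.171)
for k in(c,s):
  t=tabs(k,p[:2],p[2]-.0245);print(t.round(4),t[:,:2].mean(0))
E
```

```text
pos [ 0.5661 -0.1628  0.1714] rot [1.7996e+02 1.6000e-01 1.5099e+02] t 8.15 shift [ 0.015 -0.002  0.053] turn [ 0.005  0.018 -0.001] F [-0.2 -0.9 -4.5] w 0.0136 g 19.999540150165558
pos [ 0.5656 -0.1627  0.1708] rot [1.7998e+02 9.0000e-02 1.5099e+02] t 8.25 shift [ 0.013 -0.002  0.051] turn [ 0.003  0.01  -0.001] F [ 0.6 -0.7 -3.4] w 0.0138 g 19.999424815177917
[[ 5.353e-01 -2.224e-01  1.010e+02]
 [ 6.042e-01 -1.001e-01  1.390e+02]] [ 0.56972753 -0.16127328]
[[ 4.967e-01 -1.295e-01  6.800e+01]
 [ 5.313e-01 -2.279e-01  1.143e+03]
 [ 5.969e-01 -1.001e-01  1.224e+03]
 [ 6.257e-01 -1.998e-01  1.309e+03]] [ 0.56264973 -0.164311  ]
```

{"op": "step_arm", "data": {
  "motion": [
    [0,0,0.012,0,0,0,5],
    [0,0,0.012,0,0,0,5],
    [0,0,0,0,0,0,5]
  ]
}}

```text
time: 8.62
tool_pos: [0.5623, -0.1608, 0.1648]
tool_rot: [180.0, -0.4, 151.0]
wrist_force: [-7.0, 3.9, 7.0]
width: 0.0139
grasp_force: 20.0
```

{"op": "step_arm", "data": {
  "motion": [
    [0.012,0,0,0,0,0,5],
    [0,0,0,0,0,0,5],
    [0,0,0,0,0,0,5]
  ]
}}

```text
time: 9.0
tool_pos: [0.5621, -0.1606, 0.1646]
tool_rot: [180.0, -0.1, 151.0]
wrist_force: [-5.1, 1.8, 5.3]
width: 0.014
grasp_force: 20.0
```

{"op": "step_arm", "data": {
  "motion": [
    [0,0,0.012,0,0,0,5],
    [0,0,0.012,0,0,0,5],
    [0,0,0,0,0,0,5]
  ]
}}

```text
time: 9.38
tool_pos: [0.5635, -0.1613, 0.1633]
tool_rot: [179.9, 0.2, 151.0]
wrist_force: [-9.5, 3.3, 25.4]
width: 0.0142
grasp_force: 20.0
```

{"op": "step_arm", "data": {
  "motion": [
    [0.004,0,-0.022,0,0,0,5],
    [0,0,0,0,0,0,5]
  ]
}}

```text
time: 9.62
tool_pos: [0.5626, -0.1612, 0.1633]
tool_rot: [-180.0, 0.1, 151.0]
wrist_force: [-0.5, -1.0, 1.9]
width: 0.0136
grasp_force: 20.0
```

```bash
python3 - <<'E'
from h import *
need((.5626,-.1615,.158),151)
s=camera("scene");w=camera("wrist")
a=cv2.resize(s["color"][175:275,225:325],(500,500),interpolation=cv2.INTER_CUBIC)
b=cv2.resize(w["color"][60:310,130:430],(300,250))
save({"color":np.hstack([a,np.vstack([b,b])])},"v2")
E
```

```text
pos [ 0.5626 -0.1612  0.1633] rot [-1.8000e+02  1.3000e-01  1.5098e+02] t 9.625 shift [-0.001 -0.001  0.021] turn [-0.     0.016 -0.002] F [-0.5 -1.   1.9] w 0.0136 g 20.000301897525787
```

View pics/v2.png

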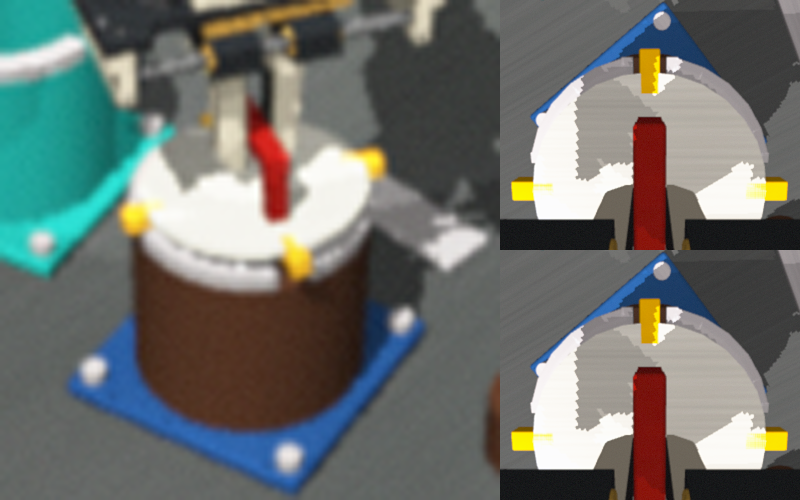

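The tab sits near the middle of the notch, at (297,258) in the left crop and (650,70) in the right one, but not dropped. I turn a little with a light preload.

{"op": "step_arm", "data": {
  "motion": [
    [0,0,0.012,0,0,0.1,5],
    [0,0,0,0,0,0.1,5],
    [0,0,0,0,0,0.1,5],
    [0,0,0,0,0,0,5]
  ]
}}

```text
time: 10.22
tool_pos: [0.5629, -0.1613, 0.1631]
tool_rot: [180.0, 0.2, 148.5]
wrist_force: [-4.4, 0.5, 13.6]
width: 0.0139
grasp_force: 20.5
```

{"op": "step_arm", "data": {
  "motion": [
    [0,0,0,0,0,-0.2,5],
    [0,0,0,0,0,-0.2,5],
    [0,0,0,0,0,-0.2,5],
    [0,0,0,0,0,0,5]
  ]
}}

```text
time: 10.72
tool_pos: [0.5631, -0.1614, 0.1631]
tool_rot: [179.9, 0.2, 153.4]
wrist_force: [-3.4, 1.7, 13.6]
width: 0.014
grasp_force: 20.4
```

```bash
python3 - <<'E'
from h import *
need((.5626,-.1615,.158),151);print(state()["ft_torque"])
E
```

```text
pos [ 0.5631 -0.1614  0.1631] rot [179.92   0.23 153.42] t 10.725 shift [ 0.002 -0.001  0.02 ] turn [0.01  0.026 0.282] F [-3.4  1.7 13.6] w 0.014 g 20.411229729652405
[ 0.33567297  0.7243186  -0.35477718]
```

{"op": "step_arm", "data": {
  "motion": [
    [0,0,-0.012,0,0,0.3,5],
    [0,0,0,0,0,0,22],
    [0,0,0,0,0,0,22],
    [0,0,0,0,0,0,22]
  ]
}}

```text
time: 11.22
tool_pos: [0.5618, -0.1606, 0.1631]
tool_rot: [-180.0, -0.0, 151.0]
wrist_force: [-0.5, 0.1, 0.4]
width: 0.0217
grasp_force: 0.0
```

```bash
python3 - <<'E'
from h import *
need((.5626,-.1615,.158),151)
s=camera("scene");w=camera("wrist")
for z in (.1345,.1385,.1415):
  t=tabs(s,(.5626,-.1615),z);print(z,t.round(4),t[:,:2].mean(0))
a=cv2.resize(s["color"][185:255,235:315],(480,420),interpolation=cv2.INTER_CUBIC)
b=cv2.resize(w["color"][60:270,200:360],(320,420),interpolation=cv2.INTER_CUBIC)
save({"color":np.hstack([a,b])},"v3")
E
```

```text
pos [ 0.5618 -0.1606  0.1631] rot [-1.7999e+02 -1.0000e-02  1.5101e+02] t 11.225 shift [-0.005 -0.002  0.02 ] turn [-0.001 -0.001  0.001] F [-0.5  0.1  0.4] w 0.0217 g 0.0
0.1345 [[ 5.268e-01 -2.254e-01  9.560e+02]
 [ 5.946e-01 -9.680e-02  9.130e+02]
 [ 6.224e-01 -1.979e-01  1.424e+03]] [ 0.58127509 -0.17334976]
0.1385 [[ 5.299e-01 -2.285e-01  9.440e+02]
 [ 5.975e-01 -1.006e-01  9.010e+02]
 [ 6.251e-01 -2.012e-01  1.417e+03]] [ 0.58414181 -0.17676403]
0.1415 [[ 5.322e-01 -2.310e-01  9.410e+02]
 [ 5.996e-01 -1.034e-01  8.980e+02]
 [ 6.271e-01 -2.037e-01  1.402e+03]] [ 0.58631062 -0.17936886]
```

View pics/v3.png

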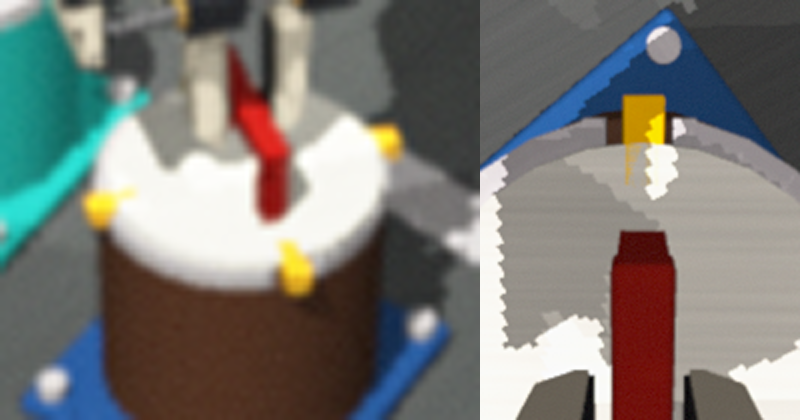

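The rim band under the flange has vanished and the tabs hang in the notches, so the lid seems to have dropped when released. I retract and verify the height.

{"op": "step_arm", "data": {
  "motion": [
    [0,0,0,0,0,0,50],
    [0,0,0,0,0,0,50],
    [0,0,-0.1,0,0,0,50],
    [0,0,-0.2,0,0,0,50],
    [0,0,-0.2,0,0,0,50],
    [0,0,-0.1,0,0,0,50],
    [0,0,0,0,0,0,50],
    [0,0,0,0,0,0,50]
  ]
}}

```text
time: 12.32
tool_pos: [0.5609, -0.1602, 0.3118]
tool_rot: [-180.0, -0.2, 151.0]
wrist_force: [-0.7, -0.3, 0.3]
width: 0.0499
grasp_force: 0.0
```

```bash
python3 - <<'E'
from h import *
np.set_printoptions(precision=4,suppress=True)
need((.5626,-.1615,.158),151)
s=camera("scene");w=camera("wrist");c=camera("top")
for k in (s,w,c):
 for z in (.1345,.1415):
  t=tabs(k,(.5626,-.1615),z);print(z,t.tolist() if 0 else t.round(4))
a=cv2.resize(s["color"][185:255,235:315],(400,350),interpolation=cv2.INTER_CUBIC)
b=cv2.resize(w["color"][20:280,130:430],(400,350),interpolation=cv2.INTER_CUBIC)
save({"color":np.hstack([a,b])},"v4")
E
```

```text
pos [ 0.5609 -0.1602  0.3118] rot [-179.96   -0.16  151.  ] t 12.325 shift [-0.01  -0.001  0.615] turn [-0.004 -0.019 -0.   ] F [-0.7 -0.3  0.3] w 0.0499 g 0.0
0.1345 [[   0.4968   -0.1248  592.    ]
 [   0.5267   -0.2253  963.    ]
 [   0.5947   -0.0968  901.    ]
 [   0.6224   -0.1978 1433.    ]]
0.1415 [[   0.5025   -0.1311  584.    ]
 [   0.5322   -0.231   949.    ]
 [   0.5997   -0.1034  886.    ]
 [   0.6272   -0.2036 1414.    ]]
0.1345 [[  0.5029  -0.1266 584.    ]
 [  0.5292  -0.2227 610.    ]
 [  0.5988  -0.0992 619.    ]
 [  0.6263  -0.1961 565.    ]]
0.1415 [[  0.5028  -0.1265 560.    ]
 [  0.5286  -0.2207 586.    ]
 [  0.5967  -0.0997 595.    ]
 [  0.6236  -0.1946 545.    ]]
0.1345 [[  0.53    -0.2256 286.    ]]
0.1415 [[  0.5291  -0.2249 274.    ]]
```

View pics/v4.png

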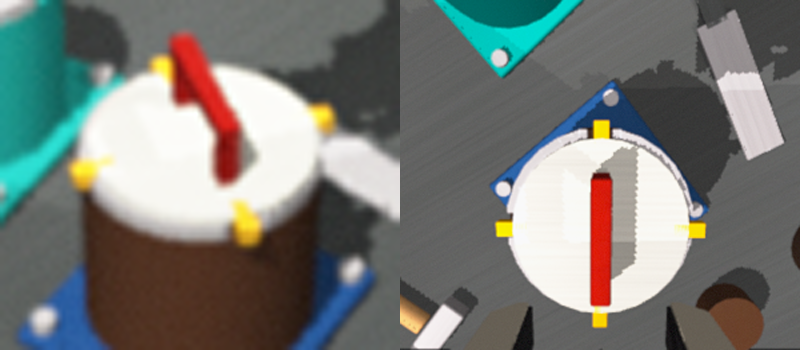

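Flush by eye: no gap under the flange and the tabs are in the notches. I confirm the height by touching the bar top with shut fingers. It should be about 0.184 if seated, 0.191 if not.

{"op": "step_arm", "data": {
  "motion": [
    [0,0,0.15,0,0,0,0],
    [0,0,0.15,0,0,0,0],
    [0,0,0.12,0,0,0,0],
    [0,0,0.04,0,0,0,0],
    [0,0,0.01,0,0,0,0],
    [0,0,0.008,0,0,0,0],
    [0,0,0,0,0,0,0],
    [0,0,0,0,0,0,0]
  ]
}}

```text
time: 13.48
tool_pos: [0.562, -0.1607, 0.1946]
tool_rot: [180.0, 0.1, 151.0]
wrist_force: [-0.3, 0.3, 0.3]
width: 0.0003
grasp_force: 0.0
```

{"op": "step_arm", "data": {
  "motion": [
    [0,0,0.012,0,0,0,0],
    [0,0,0.012,0,0,0,0],
    [0,0,0,0,0,0,0]
  ]
}}

```text
time: 13.85
tool_pos: [0.5614, -0.1605, 0.1875]
tool_rot: [-180.0, -0.1, 151.0]
wrist_force: [0.2, 0.5, -0.2]
width: 0.0007
grasp_force: 0.0
```

No contact at 0.1875, so the lid is below the unseated height. I go on to touch.

{"op": "step_arm", "data": {
  "motion": [
    [0,0,0.01,0,0,0,0],
    [0,0,0.008,0,0,0,0],
    [0,0,0,0,0,0,0],
    [0,0,0,0,0,0,0]
  ]
}}

```text
time: 14.35
tool_pos: [0.5617, -0.1606, 0.1844]
tool_rot: [180.0, 0.0, 151.0]
wrist_force: [-1.8, 0.5, 5.0]
width: 0.0007
grasp_force: 2.6
```

Contact at 0.184, so the lid is seated. I retract and check before handing in.

{"op": "step_arm", "data": {
  "motion": [
    [0,0,-0.1,0,0,0,0],
    [0,0,-0.2,0,0,0,0],
    [0,0,-0.2,0,0,0,0],
    [0,0,0,0,0,0,0],
    [0,0,0,0,0,0,0],
    [0,0,0,0,0,0,0],
    [0,0,0,0,0,0,0]
  ]
}}

```text
time: 15.22
tool_pos: [0.5612, -0.1604, 0.307]
tool_rot: [-180.0, -0.2, 151.0]
wrist_force: [-0.5, 0.6, 0.8]
width: 0.0005
grasp_force: 0.0
```

```bash
python3 - <<'E'
from h import *
need((.5626,-.1615,.158),151)
w=camera("wrist");print(tabs(w,(.5626,-.1615),.1345).round(4))
print(job_done())
E
```

```text
pos [ 0.5612 -0.1604  0.307 ] rot [-1.7995e+02 -1.6000e-01  1.5099e+02] t 15.225 shift [-0.009 -0.001  0.596] turn [-0.005 -0.018 -0.001] F [-0.5  0.6  0.8] w 0.0005 g 0.0
[[ 5.063e-01 -1.284e-01  8.770e+02]
 [ 5.292e-01 -2.227e-01  6.110e+02]
 [ 5.970e-01 -1.026e-01  9.480e+02]
 [ 6.263e-01 -1.963e-01  1.190e+02]]
the job is handed in; nothing more can be done
None
```

The lid is on the blue-plate pot with its tabs in the notches, let go, and the job was handed in at about 15 s. A fingertip touch found the handle top at the seated height (0.184 m); no verdict came back from the judging, and I made no final check of the other bench items.

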